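# Bring the plaques round to the loupe and hold the sorting wheel

### The job

Stand the brass loupe upright inside the ring inlaid on the tongue of the sorting wheel's stand and let go of it; then take the crank by its wooden knob and turn the wheel until its stack of oblong plaques squarely faces the loupe. The wheel is sprung and swings back if released, so finish still holding the knob, with the wheel at rest in that position. Leave the counterweight, the ashtray and the dish of tokens where they are.

Things in the scene. Friction and masses are not known exactly. Their poses are not given: they have to be found in the camera images.
- loupe: Chunky brass stand loupe, an upright round drum 48 mm high with a glass lens on top: foot 44 mm across (lowest 10 mm), knurled waist 38 mm across (from 10 to 40 mm up), collar 44 mm across (top 8 mm). Mass about 0.16 kg. It stands loose on the counter at the start. Origin: centre of its underside; z points up through the lens.
- stand: Black cast-iron stand fixed to the counter: a flat round plate 210 mm across and 12 mm thick with a tongue of the same thickness, 84 mm wide, that reaches out to 210 mm from the centre. Origin: on the wheel's axis, at the counter surface; the tongue points along its -x; z up. It is set down at a different place and yaw each time.
- ring (a point): Centre of a thin brass ring, 60 mm across, inlaid practically flush in the top of the stand's tongue, 160 mm from the wheel's axis and 12 mm above the counter: the place for the loupe. Its axes are parallel to the stand's. The wheel's rim comes to 55 mm from this point.
- wheel: Black cast-iron wheel on a vertical axis over the stand, 210 mm across, top face 34 mm above the counter; fixed on it, 70 mm from the axis, five round stacks of 39 mm chips and one stack of oblong plaques. Origin: on the axis, 22 mm up. Its -x axis points to the plaques, its -y axis along the crank, z up; the plaques face the ring when its axes are parallel to the stand's.
- plaques (a point): Top centre of the only rectangular stack on the wheel (40 mm radially, 56 mm across, 24 mm high), 70 mm from the axis, 58 mm above the counter. To the ring it is 1.0 to 1.6 rad anticlockwise from above, with 0.6 rad more before the stop. A return spring resists (rising to 6 N at the knob) and, if let go, swings the wheel more than 0.5 rad back.
- knob: Upright round wooden knob on the crank arm's end, 28 mm across (straight from 6 to 36 mm up), 43 mm high, 75 mm from the wheel's axis, a quarter turn anticlockwise from the plaques. It spins freely on its spindle, so a gripper holding it need not turn with the crank. Origin: centre of its underside, 84 mm above the counter; the arm's flat top (18 mm wide) is 2 mm below.
- counterweight: Bystander: cast lead weight, a 62 mm wide, 42 mm high cylinder with a wire eye on top, 70 mm high in all, 1.4 kg. Origin: centre of its underside.
- ashtray: Bystander: mottled brown bakelite ashtray, round, 108 mm across the rim, 28 mm high. Origin: centre of its underside.
- token_dish: Bystander: white dish filled with brass slot tokens (all one piece), round, 110 mm across the rim, 26 mm high. Origin: centre of its underside.
Things that resemble listed ones, but are neither listed nor needed, are in the scene too. Of the things that look like the loupe, the middle-sized one is meant.

How it is judged:
By the outcome, as a careful person would: the job done as asked, in the order asked, and still so for the second after the job is handed in, while the arm keeps its last pose, push and grip.
It also fails if it takes over 53 s, if anything falls off the work surface, if the arm or the gripper's body presses on something with over 40 N, if the wrist force passes 120 N, or if a joint passes its speed limit or range.

### The arm

A 6-joint arm with a two-finger parallel gripper is mounted at the origin on the work surface. World frame = base frame: x ahead of the robot, y to its left, z up, the work surface at z = 0. Lengths are in m, angles in rad, forces in N, time in s.
With the tool pointing down it reaches from about 0.325 to 1 m from the base axis. Payload 5.1 kg.
Tool frame: the origin (TCP) lies between the finger pads; the fingertips stand 11 mm ahead of it and the grasp point (between the pads) lies 8 mm behind it; z points along the fingers, y is the line along which they close (so a half turn about z gives the same grasp; the last joint's range is limited). The gripper opens to 85 mm and grips with 20 to 120 N. Pads are 22 mm wide; open, the fingers measure 114 mm over their backs; the gripper's body (76 mm by 85 mm) begins 54 mm behind the grasp point. The pads swing forward as they close: fully open they stand 13 mm farther back than shut.
Start: joints at [-1.332, 0.124, 1.65, -0, 1.367, -0.083], TCP at [0.206, -0.617, 0.242] pointing down, gripper open.
Joint ranges: [-2.61, 2.61], [-1.02, 2.33], [0.03, 2.71], [-1.35, 4.49], [0.32, 2.68], [-2.91, 2.91]. Speed limits (rad/s): [2.57, 2.57, 3.14, 3.14, 3.14, 3.14].

### API

Orientations are given as [roll, pitch, yaw] about the fixed x, y, z axes, in that order (R = Rz(yaw) Ry(pitch) Rx(roll)).
In Python, from bench import observe, capture, get_calibration, close_job, spot_in gives the robot as it stands.
- The arm moves only by the tool move_arm, never from a script. Its arguments are lists of equal length, an entry for each row: "delta_pos": the shift along the tool's x, y, z in units of 25 mm (1.0 is 25 mm), a list of three; "turn": the turn about the tool's z in units of 6 degrees (1.0 is 6 degrees). In form: {"delta_pos": [[tx, ty, tz], ...], "turn": [turn, ...]}. A call has 1 to 20 rows; each row shifts and turns the commanded pose from where the row before left it, along the tool's axes as they then stand; what a row does not reach is not made up. A row lasts 1/10 s, in which the tool goes at most 50 mm and 8.59 degrees, less where a joint would pass 70% of its speed; a pose out of reach is approached as far as the arm can. A call is refused whole if a number of a shift passes 1 or a number of a turn 1, either way. A call with a gripper value outside its range is refused whole. "grip" is the finger opening in mm, from 0 to 85.4, set as the call begins (left out, the last holds). The fingers move at their own pace and stop on an object; "grip_force" is the grip in N (left out, the last holds). Time passes only in rows, so rows that do not move let the fingers close. It gives the time, the measured TCP pose, the force, the opening and the grip force at its end, in the units of the state.
- observe(): the state, without advancing time (a new reading comes with each control period).
- capture(name): name is "scene" or "top"; returns the picture (400x640x3 uint8, red, green, blue); there is no depth.
- get_calibration(name): a dict with "mtx" (3x3 intrinsics, pixels), "R" (3x3) and "t" (3): a world point X has camera coordinates R X + t. Camera axes: x right, y down, z forward; pixel columns grow to the right and rows downward; lengths in m; the calibration is good to about 2 mm. A picture is of the moment at which its call begins. get_calibration takes no time and is no camera call.
- close_job(): hands the job in; it is judged then, once.
Trained networks look in the newest picture that a camera, given by its name, has taken for a name from the list of things; names that differ only in an ending like _2 or _b are one class to them, and where a whole thing is asked for, a point or a joint stands for the part that bears it (a point fixed in the world has none). Each returns a list of dicts, best first, with "conf" (0 to 1); they miss things now and then, are a little off and sometimes report something else, mostly with a low value. They report only what shows in the picture. A call takes as long as a camera call. They do not tell look-alikes from the thing itself.
- spot_in(camera, target): "location" ([column, row] in pixels, amid what is visible of it).
The state is a dict: "time": time; "qpos": joint angles; "qvel": joint speeds; "joint_torque": joint torques, N m; "ee_pos": TCP position; "tcp_rot": TCP orientation; "wrist_force": force on the tool from outside, world axes, zero at the start; "torque": the same for the moment, N m; "finger_gap": finger opening in m; "gripper_force": force on a finger pad.
Only numpy, scipy, OpenCV 4.12 (cv2) and the standard library are available. Lean on these libraries where they do the work, as an engineer would, in place of code of your own. Each camera call takes 0.05 s, during which the arm holds its last target. There are 200 camera calls.

## Working session

There is one attempt and no reset: what is moved stays moved. The work goes in short steps, Python scripts to look and compute and a tool call to move; the robot and the scene stay as the last step left them, time stands still between calls to the robot, and variables do not carry over. Pictures are saved under pics/ and viewed, at most 10 in all, crops included, and the job is handed in when it is done.

Besides the shell and the picture viewer there is one more tool, called after "Emit:" by a JSON object that holds its "name" and its "arguments", one argument or row to a line. move_arm: Moves the arm, as the interface text tells. Its arguments: {"type":"object","properties":{"delta_pos":{"type":"array"},"turn":{"type":"array"},"grip":{"type":"number"},"grip_force":{"type":"number"}},"required":["delta_pos","turn"]}

```bash
mkdir -p pics; cat > h.py <<'E'
import numpy as np, cv2
from bench import *
def ray(cam,px,z):
    c=get_calibration(cam);K,R,t=map(np.array,(c["mtx"],c["R"],c["t"]));t=t.ravel()
    d=R.T@np.linalg.inv(K)@np.array([px[0],px[1],1.]);o=-R.T@t
    return o+d*(z-o[2])/d[2]
def proj(cam,X):
    c=get_calibration(cam);K,R,t=map(np.array,(c["mtx"],c["R"],c["t"]));p=K@(R@np.array(X)+t.ravel());return p[:2]/p[2]
def save(cam,name):
    im=np.array(capture(cam));cv2.imwrite("pics/"+name,im[:,:,::-1]);return im
E
python3 - <<'E'
from h import *
a=save("scene","s0.png");b=save("top","t0.png")
cv2.imwrite("pics/both.png",cv2.resize(np.vstack([a,b])[:,:,::-1],(480,600)))
Z=dict(loupe=.048,knob=.127,plaques=.058,ring=.012,wheel=.034,stand=.012,counterweight=.042,ashtray=.028,token_dish=.026)
for c in("scene","top"):
    C=get_calibration(c);print(c,-np.array(C["R"]).T@np.array(C["t"]).ravel())
    for n,z in Z.items():
        for s in spot_in(c,n)[:4]: print(c,n,np.round(s["location"]),round(s["conf"],2),ray(c,s["location"],z).round(3))
print(observe())
E
```

```text
scene [ 1.09500209 -0.198745    0.84959388]
scene loupe [215. 185.] 0.87 [ 0.334 -0.222  0.048]
scene loupe [172. 241.] 0.83 [ 0.465 -0.326  0.048]
scene loupe [209. 221.] 0.76 [ 0.434 -0.247  0.048]
scene knob [352. 221.] 0.7 [0.573 0.02  0.127]
scene plaques [347. 272.] 0.81 [ 0.639 -0.008  0.058]
scene ring [354. 271.] 0.65 [0.614 0.017 0.012]
scene wheel [349. 270.] 0.64 [0.623 0.002 0.034]
scene stand [352. 270.] 0.94 [0.612 0.013 0.012]
scene counterweight [458. 224.] 0.74 [0.582 0.264 0.042]
scene ashtray [354. 270.] 0.74 [0.621 0.013 0.028]
scene ashtray [426. 178.] 0.62 [0.43  0.259 0.028]
scene token_dish [187. 295.] 0.78 [ 0.585 -0.313  0.026]
scene token_dish [428. 179.] 0.56 [0.432 0.265 0.026]
top [ 0.26895818 -0.00388685  1.17220849]
top loupe [425. 233.] 0.81 [ 0.415 -0.24   0.048]
top loupe [418. 275.] 0.72 [ 0.321 -0.219  0.048]
top loupe [466. 225.] 0.66 [ 0.431 -0.333  0.048]
top knob [301. 171.] 0.44 [0.542 0.036 0.127]
top knob [317. 151.] 0.24 [0.585 0.001 0.127]
top plaques [318. 150.] 0.88 [ 0.61  -0.001  0.058]
top ring [307. 159.] 0.75 [0.6   0.026 0.012]
t
[... 305 characters left out ...]
': 1.0, 'qpos': array([-1.33162914e+00,  1.23763232e-01,  1.65027470e+00,  3.42996379e-06,
        1.36753197e+00, -8.26215425e-02]), 'qvel': array([ 4.56185299e-04,  4.86629275e-04,  1.24007739e-03,  7.65527501e-04,
       -1.38226666e-05, -1.42984212e-04]), 'joint_torque': array([ 7.57816051e-04, -4.23602414e+01, -3.65765297e+01, -4.44009902e-05,
        3.39927483e-04,  5.78343901e-06]), 'ee_pos': array([ 0.20552922, -0.61663999,  0.242361  ]), 'tcp_rot': array([ 3.14156970e+00, -1.46999751e-06,  3.21788039e-01]), 'wrist_force': array([-0.78890742,  0.40706479, -0.01116186]), 'torque': array([-0.07002127,  0.02032628, -0.0138625 ]), 'gripper_force': 0.0, 'finger_gap': 0.08513171395808904}
```

View pics/t0.png

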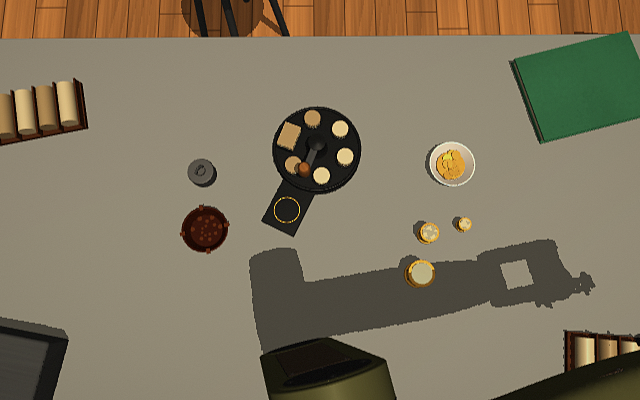

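View pics/s0.png

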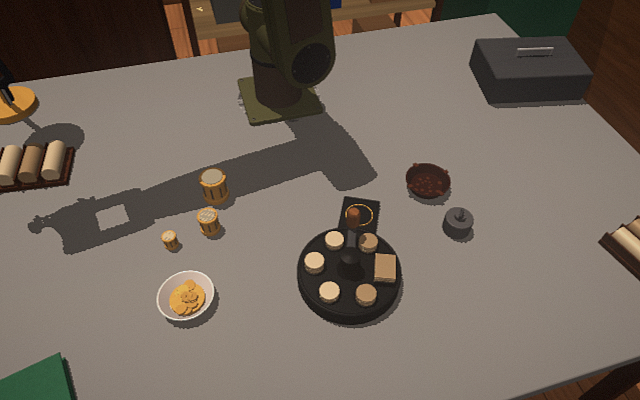

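The top picture shows the three loupe-like drums at (420,273) large, (428,232) middle and (464,224) small, with the ring at (287,210), plaques at (289,135) and knob at about (305,169). In the scene view the same drums are at (213,186), (208,221) and (170,240), the ring at (359,215), the plaques at (385,267) and the knob at (353,214). I choose the middle one and check it in a close crop.

```bash
python3 - <<'E'
from h import *
a=cv2.imread("pics/s0.png");b=cv2.imread("pics/t0.png")
f=lambda im,x,y:cv2.resize(im[y:y+75,x:x+100],(400,300),interpolation=cv2.INTER_CUBIC)
cv2.imwrite("pics/crop.png",np.vstack([np.hstack([f(b,385,210),f(b,255,165)]),np.hstack([f(a,150,175),f(a,310,190)])]))
for n,tp,sp,z in(("ring",(287,210),(359,215),.012),("plq",(289,135),(385,267),.058),("hub",(317,146),(349,256),.08),("big",(421,272),(213,178),.048),("mid",(429,231),(208,215),.048),("small",(465,223),(170,236),.048),("knob",(305,169),(353,211),.125)):
    print(n,ray("top",tp,z).round(4),ray("scene",sp,z).round(4))
# ring: yellow pixels in each
for im,c,(x,y,w,h) in((b,"top",(268,190,40,40)),(a,"scene",(335,195,50,40))):
    hsv=cv2.cvtColor(im,cv2.COLOR_BGR2HSV)[y:y+h,x:x+w]
    m=cv2.inRange(hsv,(15,110,90),(35,255,255));v,u=np.nonzero(m)
    P=np.array([ray(c,(x+i,y+j),.012)[:2] for i,j in zip(u,v)])
    s=np.linalg.lstsq(np.c_[2*P,np.ones(len(P))],(P**2).sum(1),rcond=None)[0]
    print(c,len(P),s[:2],np.sqrt(s[2]+s[0]**2+s[1]**2))
E
```

```text
ring [0.4769 0.0743 0.012 ] [0.4793 0.0753 0.012 ]
plq [0.6454 0.067  0.058 ] [0.6498 0.0665 0.058 ]
hub [0.6113 0.0021 0.08  ] [0.6196 0.0012 0.08  ]
big [ 0.327  -0.2264  0.048 ] [ 0.312  -0.2222  0.048 ]
mid [ 0.4187 -0.249   0.048 ] [ 0.4171 -0.2474  0.048 ]
small [ 0.4361 -0.3318  0.048 ] [ 0.4511 -0.3296  0.048 ]
knob [0.5459 0.0282 0.125 ] [0.5496 0.0303 0.125 ]
top 106 [0.47827698 0.07581519] 0.029783655537290617
scene 110 [0.4874285  0.07211679] 0.0359338780299216
```

View pics/crop.png

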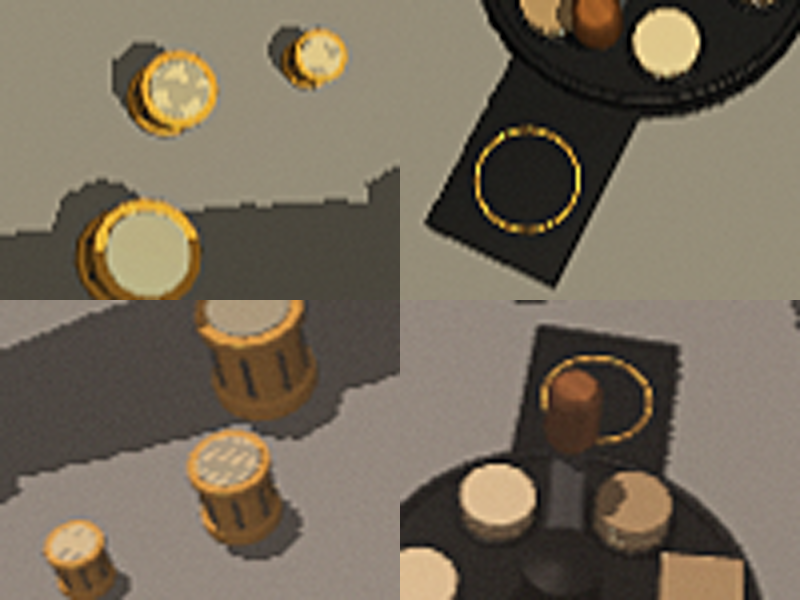

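The crop confirms the middle drum (top centre about (430,232) in the top view, about 44 mm wide), a clear ring, and the knob over the wheel on the tongue side. I'm moving above the middle loupe.

Emit:
{"name": "move_arm", "arguments": {
  "delta_pos": [
    [0.79,-0.705,0.25],
    [0.79,-0.705,0.25],
    [0.79,-0.705,0.25],
    [0.79,-0.705,0.25],
    [0.79,-0.705,0.25],
    [0.79,-0.705,0.25],
    [0.79,-0.705,0.25],
    [0.79,-0.705,0.25],
    [0.79,-0.705,0.25],
    [0.79,-0.705,0.25],
    [0.79,-0.705,0.25],
    [0.79,-0.705,0.25],
    [0.79,-0.705,0.25],
    [0.79,-0.705,0.25],
    [0.79,-0.705,0.25],
    [0.79,-0.705,0.25]
  ],
  "turn": [0,0,0,0,0,0,0,0,0,0,0,0,0,0,0,0],
  "grip": 70
}}

```text
time: 2.6
ee_pos: [0.4166, -0.2482, 0.1423]
tcp_rot: [3.141, -0.0, 0.322]
wrist_force: [0.1, -0.1, -0.4]
finger_gap: 0.0702
gripper_force: 0.0
```

Emit:
{"name": "move_arm", "arguments": {
  "delta_pos": [
    [0,0,0],
    [0,0,0],
    [0,0,0],
    [0,0,0],
    [0,0,0],
    [0,0,0],
    [0,0,0],
    [0,0,0],
    [0,0,0],
    [0,0,0],
    [0,0,0],
    [0,0,0]
  ],
  "turn": [0.96,0.96,0.96,0.96,0.96,0.96,0.96,0.96,0.96,0.96,0.96,0]
}}

```text
time: 3.8
ee_pos: [0.4162, -0.2492, 0.1425]
tcp_rot: [-3.142, -0.0, -0.784]
wrist_force: [0.3, -0.2, -1.0]
finger_gap: 0.0702
gripper_force: 0.0
```

```bash
cat >> h.py <<'E'
def go(p):
    "shift to world point p in tool units"
    from scipy.spatial.transform import Rotation as Ro
    o=observe();R=Ro.from_euler("xyz",o["tcp_rot"]).as_matrix()
    print(round(o["time"],2),np.round(o["ee_pos"],4),np.round(o["tcp_rot"],3),"units",(R.T@(np.array(p)-o["ee_pos"])/.025).round(2))
E
python3 - <<'E'
from h import *
from scipy.optimize import least_squares
go([.417,-.249,.018])
b=cv2.imread("pics/t0.png")
# wheel rim: dark pixels blob in top view, compare with projected discs (wheel z .012-.034)+tongue
g=cv2.cvtColor(b,cv2.COLOR_BGR2HSV)[:,:,2]
for t in np.arange(0,360,30):
    c0=np.array([316.5,150.]);out=None
    for r in np.arange(36,60,.25):
        u=c0+r*np.array([np.cos(np.radians(t)),np.sin(np.radians(t))])
        if g[int(round(u[1])),int(round(u[0]))]>85: out=u;break
    if out is not None: print(t,round(r,1),ray("top",out,.034)[:2].round(4))
for px in((382.5,0),):pass
print("plq corner-based, hub"); print(proj("top",(.620,.003,.034)))
E
```

```text
3.8 [ 0.4162 -0.2492  0.1425] [-3.142 -0.    -0.784] units [ 0.02 -0.03  4.98]
0 44.2 [ 0.6148 -0.1007]
30 44.0 [ 0.5615 -0.085 ]
60 44.2 [ 0.5228 -0.0469]
90 44.8 [0.5081 0.0046]
120 53.8 [0.5045 0.0668]
150 44.0 [0.5633 0.0931]
180 45.2 [0.6169 0.1102]
210 36.0 [0.661  0.0772]
240 44.0 [0.7112 0.0554]
270 36.0 [0.7054 0.0028]
300 44.5 [ 0.7113 -0.0505]
330 45.0 [ 0.6707 -0.0896]
plq corner-based, hub
[316.75847651 148.31429386]
```

Emit:
{"name": "move_arm", "arguments": {
  "delta_pos": [
    [0,0,0.8],
    [0,0,0.8],
    [0,0,0.8],
    [0,0,0.8],
    [0,0,0.6],
    [0,0,0.6],
    [0,0,0.5],
    [0,0,0],
    [0,0,0]
  ],
  "turn": [0,0,0,0,0,0,0,0,0]
}}

```text
time: 4.7
ee_pos: [0.4162, -0.2492, 0.02]
tcp_rot: [3.142, 0.0, -0.783]
wrist_force: [-0.0, 0.0, 0.3]
finger_gap: 0.0701
gripper_force: 0.0
```

Emit:
{"name": "move_arm", "arguments": {
  "delta_pos": [
    [0,0,0],
    [0,0,0],
    [0,0,0],
    [0,0,0],
    [0,0,0],
    [0,0,0],
    [0,0,0],
    [0,0,0]
  ],
  "turn": [0,0,0,0,0,0,0,0],
  "grip": 25,
  "grip_force": 30
}}

```text
time: 5.5
ee_pos: [0.4169, -0.2497, 0.0209]
tcp_rot: [-3.141, -0.002, -0.784]
wrist_force: [-1.2, -0.3, 5.6]
finger_gap: 0.0428
gripper_force: 30.2
```

```bash
python3 - <<'E'
from h import *
go([.417,-.249,.16]); print(observe()["finger_gap"],observe()["gripper_force"])
im=save("scene","s1.png");t=save("top","t1.png")
f=lambda im,x,y:cv2.resize(im[y:y+150,x:x+200,::-1],(400,300))
cv2.imwrite("pics/c1.png",np.hstack([f(im,120,130),f(t,330,150)]))
E
```

```text
5.5 [ 0.4169 -0.2497  0.0209] [-3.141e+00 -2.000e-03 -7.840e-01] units [-0.01 -0.03 -5.56]
0.04276328902212261 30.240605771541595
```

View pics/c1.png

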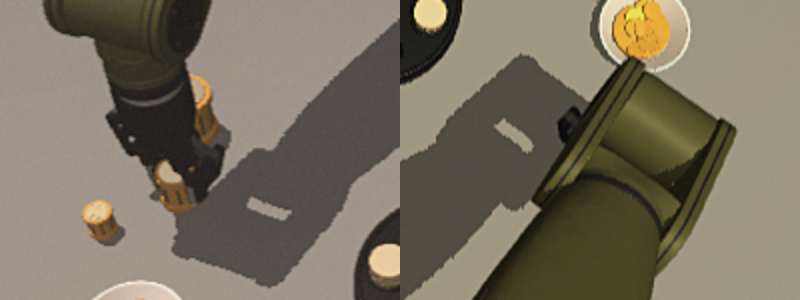

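The scene crop shows the jaws around the middle loupe at about (165,215) in full-frame pixels. The 42.8 mm gap suggests the pads bear on the collar instead of the 38 mm waist, so I'll reopen, go 6 mm lower and regrip.

Emit:
{"name": "move_arm", "arguments": {
  "delta_pos": [
    [0,0,0],
    [0,0,0],
    [0,0,0],
    [0,0,0.15],
    [0,0,0.15],
    [0,0,0]
  ],
  "turn": [0,0,0,0,0,0],
  "grip": 62
}}

```text
time: 6.2
ee_pos: [0.4155, -0.2487, 0.0114]
tcp_rot: [3.141, 0.002, -0.784]
wrist_force: [0.3, -0.5, -0.1]
finger_gap: 0.0615
gripper_force: 0.0
```

Emit:
{"name": "move_arm", "arguments": {
  "delta_pos": [
    [0,0,0],
    [0,0,0],
    [0,0,0],
    [0,0,0],
    [0,0,0],
    [0,0,0],
    [0,0,0]
  ],
  "turn": [0,0,0,0,0,0,0],
  "grip": 25,
  "grip_force": 30
}}

```text
time: 6.9
ee_pos: [0.4162, -0.2492, 0.0124]
tcp_rot: [3.142, -0.0, -0.784]
wrist_force: [0.4, -0.2, -0.4]
finger_gap: 0.0422
gripper_force: 35.4
```

The pads appear about 38 mm tall, so they can't fit the waist. Gripping across both foot and collar should be steadiest, so I'm regripping 4 mm higher.

Emit:
{"name": "move_arm", "arguments": {
  "delta_pos": [
    [0,0,0],
    [0,0,0],
    [0,0,-0.1],
    [0,0,-0.08],
    [0,0,0]
  ],
  "turn": [0,0,0,0,0],
  "grip": 62
}}

```text
time: 7.4
ee_pos: [0.4165, -0.2494, 0.0173]
tcp_rot: [-3.141, -0.001, -0.784]
wrist_force: [0.5, -0.1, -0.1]
finger_gap: 0.0619
gripper_force: 0.0
```

Emit:
{"name": "move_arm", "arguments": {
  "delta_pos": [
    [0,0,0],
    [0,0,0],
    [0,0,0],
    [0,0,0],
    [0,0,0],
    [0,0,0],
    [0,0,0]
  ],
  "turn": [0,0,0,0,0,0,0],
  "grip": 25,
  "grip_force": 35
}}

```text
time: 8.1
ee_pos: [0.4162, -0.2492, 0.0172]
tcp_rot: [-3.142, -0.0, -0.784]
wrist_force: [-1.4, 1.9, 5.2]
finger_gap: 0.0422
gripper_force: 35.0
```

Emit:
{"name": "move_arm", "arguments": {
  "delta_pos": [
    [0,0,-0.3],
    [0,0,-0.6],
    [0,0,-0.8],
    [0,0,-0.9],
    [0,0,-0.9],
    [0,0,-0.9],
    [0,0,-0.8],
    [0,0,-0.4],
    [0,0,0],
    [0,0,0]
  ],
  "turn": [0,0,0,0,0,0,0,0,0,0]
}}

```text
time: 9.1
ee_pos: [0.4156, -0.2488, 0.1558]
tcp_rot: [3.141, 0.001, -0.784]
wrist_force: [0.1, -0.4, -1.8]
finger_gap: 0.0427
gripper_force: 35.8
```

```bash
python3 - <<'E'
from h import *
go([.4783,.0755,.16])
im=save("scene","s2.png")
cv2.imwrite("pics/c2.png",cv2.resize(im[90:290,80:300,::-1],(660,600)))
E
```

```text
9.1 [ 0.4156 -0.2488  0.1558] [ 3.141e+00  1.000e-03 -7.840e-01] units [ -7.39 -10.95  -0.16]
```

View pics/c2.png

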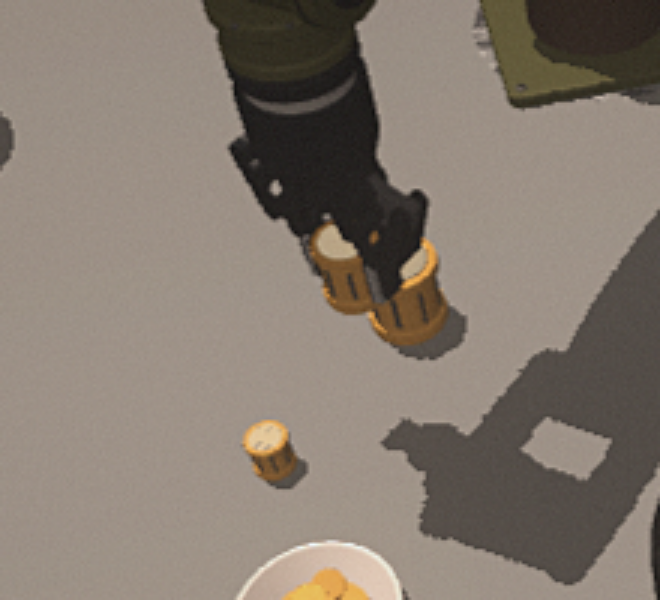

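The loupe is lifted, held upright in the jaws at about crop (345,270). I'm carrying it over the ring.

Emit:
{"name": "move_arm", "arguments": {
  "delta_pos": [
    [-0.26,-0.39,0],
    [-0.53,-0.78,0],
    [-0.53,-0.78,0],
    [-0.53,-0.78,0],
    [-0.53,-0.78,0],
    [-0.53,-0.78,0],
    [-0.53,-0.78,0],
    [-0.53,-0.78,0],
    [-0.53,-0.78,0],
    [-0.53,-0.78,0],
    [-0.53,-0.78,0],
    [-0.53,-0.78,0],
    [-0.53,-0.78,0],
    [-0.53,-0.78,0],
    [-0.24,-0.42,0]
  ],
  "turn": [0,0,0,0,0,0,0,0,0,0,0,0,0,0,0]
}}

```text
time: 10.65
ee_pos: [0.4778, 0.0771, 0.1557]
tcp_rot: [3.14, 0.002, -0.782]
wrist_force: [0.6, 0.2, -1.8]
finger_gap: 0.0422
gripper_force: 35.9
```

Emit:
{"name": "move_arm", "arguments": {
  "delta_pos": [
    [0,0,0],
    [0,0,0],
    [0,0,0],
    [0,0,0],
    [0,0,0],
    [0,0,0]
  ],
  "turn": [-0.6,-0.6,-0.6,-0.6,-0.6,0]
}}

```text
time: 11.25
ee_pos: [0.4781, 0.0751, 0.1561]
tcp_rot: [3.141, 0.001, -0.47]
wrist_force: [-0.1, -0.3, -2.2]
finger_gap: 0.0424
gripper_force: 36.0
```

```bash
python3 - <<'E'
from h import *
go([.4783,.0755,.030])
E
```

```text
11.25 [0.4781 0.0751 0.1561] [ 3.141e+00  1.000e-03 -4.700e-01] units [ 0.01 -0.02  5.04]
```

Emit:
{"name": "move_arm", "arguments": {
  "delta_pos": [
    [0,0,0.4],
    [0,0,0.8],
    [0,0,0.8],
    [0,0,0.8],
    [0,0,0.7],
    [0,0,0.5],
    [0,0,0.4],
    [0,0,0.2],
    [0,0,0.2],
    [0,0,0.1],
    [0,0,0.1],
    [0,0,0]
  ],
  "turn": [0,0,0,0,0,0,0,0,0,0,0,0]
}}

```text
time: 12.45
ee_pos: [0.4788, 0.0751, 0.0319]
tcp_rot: [-3.141, -0.0, -0.47]
wrist_force: [-0.4, 0.2, -2.4]
finger_gap: 0.0426
gripper_force: 36.0
```

```bash
python3 - <<'E'
from h import *
go([.4783,.0755,.030])
a=save("scene","s3.png");t=save("top","t3.png")
f=lambda im,x,y:cv2.resize(im[y:y+100,x:x+130,::-1],(390,300))
cv2.imwrite("pics/c3.png",np.hstack([f(a,295,150),f(t,225,150)]))
E
```

```text
12.45 [0.4788 0.0751 0.0319] [-3.141 -0.    -0.47 ] units [-0.02 -0.    0.08]
```

View pics/c3.png

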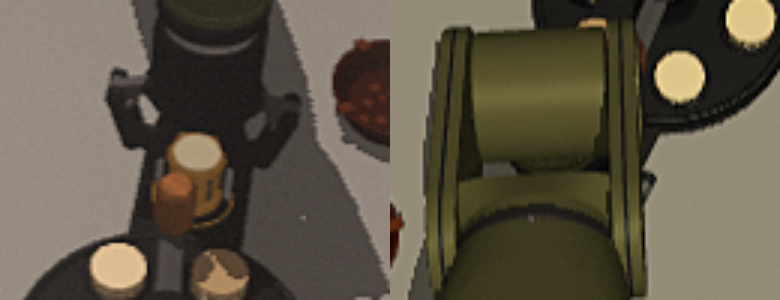

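The loupe stands upright between the jaws inside the ring, at crop (197,180) behind the knob. It is still just above the iron, so I'm lowering it to contact and then releasing.

Emit:
{"name": "move_arm", "arguments": {
  "delta_pos": [
    [0,0,0.04],
    [0,0,0.04],
    [0,0,0.02],
    [0,0,0]
  ],
  "turn": [0,0,0,0]
}}

```text
time: 12.95
ee_pos: [0.4786, 0.0751, 0.0293]
tcp_rot: [3.142, 0.0, -0.47]
wrist_force: [-0.6, 0.2, -1.9]
finger_gap: 0.0428
gripper_force: 36.0
```

Emit:
{"name": "move_arm", "arguments": {
  "delta_pos": [
    [0,0,0],
    [0,0,0],
    [0,0,0],
    [0,0,0],
    [0,0,0]
  ],
  "turn": [0,0,0,0,0],
  "grip": 62
}}

```text
time: 13.45
ee_pos: [0.4787, 0.0751, 0.0294]
tcp_rot: [-3.141, -0.0, -0.47]
wrist_force: [0.4, -0.1, 0.6]
finger_gap: 0.0624
gripper_force: 0.0
```

Emit:
{"name": "move_arm", "arguments": {
  "delta_pos": [
    [0,0,-0.2],
    [0,0,-0.5],
    [0,0,-0.9],
    [0,0,-0.9],
    [0,0,-0.9],
    [0,0,-0.9],
    [0,0,-0.9],
    [0,0,-0.5],
    [0,0,0]
  ],
  "turn": [0,0,0,0,0,0,0,0,0]
}}

```text
time: 14.35
ee_pos: [0.4801, 0.0752, 0.1748]
tcp_rot: [-3.139, -0.005, -0.47]
wrist_force: [-0.1, -0.7, 0.6]
finger_gap: 0.0624
gripper_force: 0.0
```

```bash
python3 - <<'E'
from h import *
go([.549,.029,.17])
a=save("scene","s4.png")
for n,z in(("loupe",.06),("knob",.11),("plaques",.058)):
  for s in spot_in("scene",n)[:4]: print(n,s["location"],ray("scene",s["location"],z).round(3),round(s["conf"],2))
print(proj("scene",[.4783,.0755,.06]),proj("scene",[.549,.029,.127]))
cv2.imwrite("pics/c4.png",cv2.resize(a[170:320,270:430,::-1],(640,600)))
E
```

```text
14.35 [0.4801 0.0752 0.1748] [-3.139 -0.005 -0.47 ] units [3.29 0.4  0.21]
loupe [213.9, 183.1] [ 0.34  -0.222  0.06 ] 0.8
loupe [170.9, 240.6] [ 0.473 -0.327  0.06 ] 0.79
loupe [362.2, 205.9] [0.493 0.074 0.06 ] 0.75
knob [352.4, 219.1] [0.558 0.027 0.11 ] 0.8
knob [359.8, 204.6] [0.526 0.054 0.11 ] 0.33
plaques [350.2, 272.1] [ 0.642 -0.003  0.058] 0.71
[360.43316    200.88140887] [352.32647467 210.25201263]
```

View pics/c4.png

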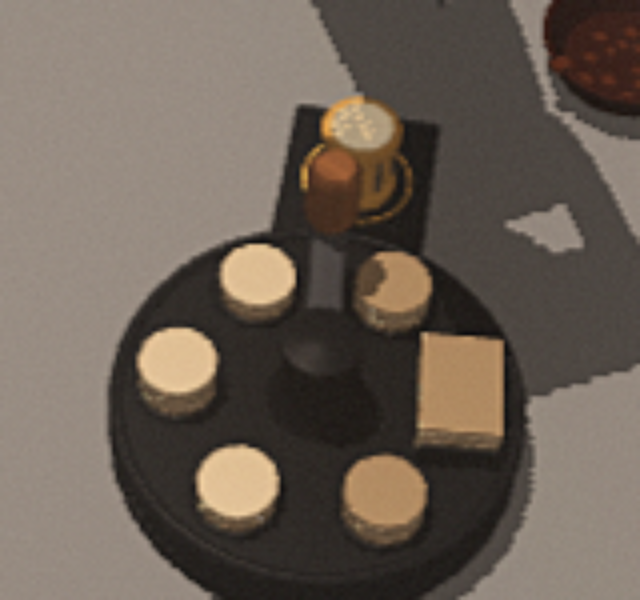

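The loupe stands upright, centred in the ring: its top at (360.8,201.2) matches the predicted (360.4,200.9). The knob top is at about (354,210.5), so I'm going over the knob with the jaws turned to close along the final direction of travel.

Emit:
{"name": "move_arm", "arguments": {
  "delta_pos": [
    [0.5,0.05,0],
    [0.7,0.07,0],
    [0.7,0.07,0],
    [0.7,0.07,0],
    [0.5,0.05,0],
    [0.16,0.02,0],
    [0,0,0],
    [0,0,0],
    [0,0,0],
    [0,0,0],
    [0,0,0],
    [0,0,0],
    [0,0,0],
    [0,0,0],
    [0,0,0],
    [0,0,0],
    [0,0,0],
    [0,0,0],
    [0,0,0]
  ],
  "turn": [0,0,0,0,0,0,-1,-1,-1,-1,-1,-1,-1,-1,-1,-1,-1,-1,-1]
}}

```text
time: 16.45
ee_pos: [0.5472, 0.031, 0.1714]
tcp_rot: [-3.141, 0.0, 0.896]
wrist_force: [0.4, 0.1, -0.1]
finger_gap: 0.0625
gripper_force: 0.0
```

Emit:
{"name": "move_arm", "arguments": {
  "delta_pos": [
    [0,0,0],
    [0,0,0],
    [0,0,0]
  ],
  "turn": [-1,-1,0]
}}

```text
time: 16.75
ee_pos: [0.5472, 0.031, 0.1714]
tcp_rot: [-3.141, 0.0, 1.101]
wrist_force: [-0.3, 0.0, -0.3]
finger_gap: 0.0621
gripper_force: 0.0
```

```bash
python3 - <<'E'
from h import *
go([.549,.031,.100])
a=save("scene","s5.png")
cv2.imwrite("pics/c5.png",cv2.resize(a[130:280,270:430,::-1],(640,600)))
E
```

```text
16.75 [0.5472 0.031  0.1714] [-3.141  0.     1.101] units [0.03 0.06 2.86]
```

View pics/c5.png

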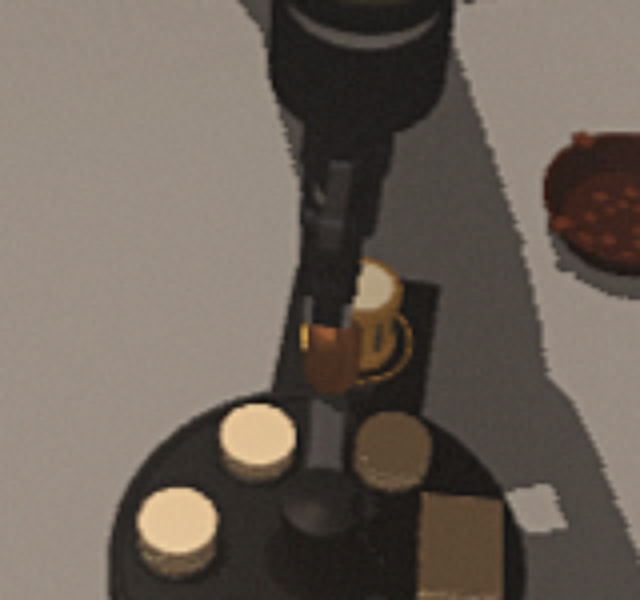

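The jaws are over the knob (crop (332,365)), straddling it. I'm going down and gripping.

Emit:
{"name": "move_arm", "arguments": {
  "delta_pos": [
    [0.03,0.03,0.4],
    [0,0.03,0.5],
    [0,0,0.5],
    [0,0,0.5],
    [0,0,0.4],
    [0,0,0.3],
    [0,0,0.2],
    [0,0,0]
  ],
  "turn": [0,0,0,0,0,0,0,0]
}}

```text
time: 17.6
ee_pos: [0.5488, 0.0309, 0.101]
tcp_rot: [-3.14, 0.001, 1.101]
wrist_force: [-0.7, 0.1, -1.0]
finger_gap: 0.0619
gripper_force: 0.0
```

Emit:
{"name": "move_arm", "arguments": {
  "delta_pos": [
    [0,0,0],
    [0,0,0],
    [0,0,0],
    [0,0,0],
    [0,0,0],
    [0,0,0],
    [0,0,0],
    [0,0,0]
  ],
  "turn": [0,0,0,0,0,0,0,0],
  "grip": 15,
  "grip_force": 30
}}

```text
time: 18.4
ee_pos: [0.5505, 0.0306, 0.1029]
tcp_rot: [3.139, -0.001, 1.101]
wrist_force: [4.1, -2.9, 2.3]
finger_gap: 0.0271
gripper_force: 31.4
```

```bash
python3 - <<'E'
from h import *
go([.549,.031,.100]); o=observe(); print(o["wrist_force"],o["finger_gap"])
E
```

```text
18.4 [0.5505 0.0306 0.1029] [ 3.139e+00 -1.000e-03  1.101e+00] units [-0.01 -0.06  0.12]
[ 4.09197276 -2.93577537  2.29649363] 0.027071586294387984
```

```bash
cat >> h.py <<'E'
def arc(ax,r,end,n,start=None):
    from scipy.spatial.transform import Rotation as Ro
    o=observe();R=Ro.from_euler("xyz",o["tcp_rot"]).as_matrix();p=o["ee_pos"]
    if start is None: start=np.degrees(np.arctan2(p[1]-ax[1],p[0]-ax[0]))%360
    th=np.radians(np.linspace(start,end,n+1))
    W=np.c_[ax[0]+r*np.cos(th),ax[1]+r*np.sin(th),0*th]
    print("start",start,[[*r] for r in ((np.diff(W,axis=0)@R)/.025).round(2).tolist()])
E
python3 - <<'E'
from h import *
arc((.621,.003),.075,200,10)
b=cv2.imread("pics/t0.png");g=cv2.cvtColor(b,cv2.COLOR_BGR2HSV)[:,:,2]
# tongue edges: per row first/last dark col, rows 192..218
L=[];Rr=[]
for r in range(196,232):
    c=np.nonzero(g[r,255:325]<70)[0]+255
    if len(c): L.append((c[0]-.5,r));Rr.append((c[-1]+.5,r))
L=np.array([ray("top",p,.012)[:2] for p in L]);Rr=np.array([ray("top",p,.012)[:2] for p in Rr])
print(L.round(3).tolist());print(Rr.round(3).tolist())
E
```

```text
start 158.65291618708133 [[-0.21, 0.03, -0.0], [-0.21, 0.04, -0.0], [-0.21, 0.06, -0.0], [-0.2, 0.07, 0.0], [-0.2, 0.09, 0.0], [-0.19, 0.1, 0.0], [-0.18, 0.12, 0.0], [-0.17, 0.13, 0.0], [-0.16, 0.14, 0.0], [-0.15, 0.15, 0.0]]
[[0.511, 0.106], [0.508, 0.106], [0.506, 0.109], [0.504, 0.111], [0.501, 0.111], [0.499, 0.113], [0.496, 0.113], [0.494, 0.113], [0.492, 0.115], [0.489, 0.115], [0.487, 0.118], [0.485, 0.12], [0.482, 0.12], [0.48, 0.122], [0.477, 0.122], [0.475, 0.125], [0.473, 0.125], [0.47, 0.127], [0.468, 0.127], [0.466, 0.129], [0.463, 0.132], [0.461, 0.132], [0.459, 0.134], [0.456, 0.134], [0.454, 0.136], [0.451, 0.134], [0.449, 0.131], [0.447, 0.127], [0.444, 0.12], [0.442, 0.115], [0.439, 0.11], [0.437, 0.106], [0.435, 0.101], [0.432, 0.096], [0.43, 0.092], [0.427, 0.085]]
[[0.51, 0.012], [0.507, 0.014], [0.505, 0.014], [0.503, 0.017], [0.5, 0.017], [0.498, 0.019], [0.495, 0.019], [0.493, 0.021], [0.491, 0.021], [0.488, 0.024], [0.486, 0.024], [0.484, 0.026], [0.481, 0.026], [0.479, 0.029], [0.476, 0.029], [0.474, 0.031], [0.472, 0.031], [0.469, 0.033], [0.467, 0.033], [0.465, 0.036], [0.462, 0.036], [0.46, 0.038], [0.457, 0.038], [0.455, 0.04], [0.453, 0.04], [0.45, 0.043], [0.448, 0.043], [0.446, 0.045], [0.443, 0.045], [0.441, 0.045], [0.439, 0.047], [0.436, 0.05], [0.434, 0.05], [0.432, 0.052], [0.429, 0.052], [0.427, 0.052]]
```

Emit:
{"name": "move_arm", "arguments": {
  "delta_pos": [
    [-0.1,0.01,0],
    [-0.21,0.03,0],
    [-0.21,0.04,0],
    [-0.21,0.06,0],
    [-0.2,0.07,0],
    [-0.2,0.09,0],
    [-0.19,0.1,0],
    [-0.18,0.12,0],
    [-0.17,0.13,0],
    [-0.16,0.14,0],
    [0,0,0],
    [0,0,0]
  ],
  "turn": [0,0,0,0,0,0,0,0,0,0,0,0]
}}

```text
time: 19.6
ee_pos: [0.548, -0.0181, 0.1029]
tcp_rot: [3.138, -0.004, 1.1]
wrist_force: [7.4, 2.1, 0.2]
finger_gap: 0.0271
gripper_force: 31.3
```

```bash
python3 - <<'E'
from h import *
o=observe();p=o["ee_pos"];print(p,o["wrist_force"],o["finger_gap"],np.hypot(p[0]-.6214,p[1]-.0039))
arc((.6214,.0039),.075,243.4,12)
E
```

```text
[ 0.54799468 -0.01814133  0.10290199] [7.40787992 2.05924632 0.15793633] 0.027136181995906297 0.07664307501675227
start 196.71337711334255 [[-0.14, 0.15, -0.0], [-0.13, 0.15, 0.0], [-0.12, 0.16, 0.0], [-0.11, 0.17, 0.0], [-0.1, 0.18, 0.0], [-0.09, 0.18, 0.0], [-0.07, 0.19, 0.0], [-0.06, 0.19, 0.0], [-0.05, 0.2, 0.0], [-0.03, 0.2, 0.0], [-0.02, 0.2, 0.0], [-0.01, 0.2, 0.0]]
```

Emit:
{"name": "move_arm", "arguments": {
  "delta_pos": [
    [-0.12,0.19,0],
    [-0.13,0.15,0],
    [-0.12,0.16,0],
    [-0.11,0.17,0],
    [-0.1,0.18,0],
    [-0.09,0.18,0],
    [-0.07,0.19,0],
    [-0.06,0.19,0],
    [-0.05,0.2,0],
    [-0.03,0.2,0],
    [-0.02,0.2,0],
    [-0.01,0.2,0],
    [0,0,0],
    [0,0,0],
    [0,0,0]
  ],
  "turn": [0,0,0,0,0,0,0,0,0,0,0,0,0,0,0],
  "grip_force": 45
}}

```text
time: 21.1
ee_pos: [0.5847, -0.0634, 0.1029]
tcp_rot: [-3.139, -0.001, 1.101]
wrist_force: [-2.6, 1.3, 7.4]
finger_gap: 0.0267
gripper_force: 44.8
```

```bash
python3 - <<'E'
from h import *
o=observe();p=o["ee_pos"];v=p[:2]-[.6214,.0039];print(p,o["wrist_force"],o["finger_gap"],np.hypot(*v),np.degrees(np.arctan2(v[1],v[0]))%360)
a=save("scene","s6.png");t=save("top","t6.png")
for c in("scene","top"):
  for s in spot_in(c,"plaques")[:2]: print(c,s["location"],ray(c,s["location"],.058).round(4),round(s["conf"],2))
d=np.radians(153.4);q=np.array([.6214,.0039])+.07*np.array([np.cos(d),np.sin(d)]);print(q)
f=lambda im,x,y:im[y:y+100,x:x+133,::-1]
def draw(c,im,x,y):
    im=cv2.resize(f(im,x,y),(532,400),interpolation=cv2.INTER_CUBIC);e=np.array([np.cos(d),np.sin(d)]);n=np.array([-e[1],e[0]])
    P=[q+e*i*.02+n*j*.028 for i,j in((1,1),(1,-1),(-1,-1),(-1,1))]
    P=np.array([(proj(c,[*k,.058])+.5-[x,y])*4 for k in P]).astype(np.int32)
    cv2.polylines(im,[P],True,(0,255,0),1);return im
A=draw("scene",a,300,180);T=draw("top",t,240,110)
cv2.imwrite("pics/c6.png",cv2.resize(np.hstack([A,T]),(800,300)))
cv2.imwrite("pics/c6s.png",A)
E
```

```text
[ 0.58469601 -0.06339337  0.10289059] [-2.57411544  1.31552805  7.37802485] 0.026670401921447286 0.07665233388047236 241.39051197785
scene [350.0, 275.3] [ 0.6486 -0.0052  0.058 ] 0.63
top [290.8, 155.4] [0.5962 0.0628 0.058 ] 0.74
top [296.6, 144.5] [0.6222 0.0494 0.058 ] 0.63
[0.5588092  0.03524314]
```

View pics/c6.png

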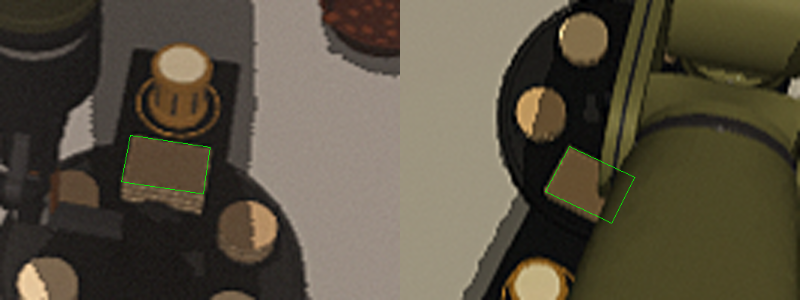

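```bash
cat > fit.py <<'E'
from h import *
from scipy.optimize import differential_evolution
def fit(c,name,z,hl,hw,q0,th0,lo=True):
    im=cv2.GaussianBlur(cv2.cvtColor(cv2.imread("pics/"+name),cv2.COLOR_BGR2GRAY),(3,3),0).astype(np.float32)
    s=np.linspace(-.85,.85,25)
    def pts(k):
        return [(i,j) for v in s for i,j in((k[0],v*hw),(-k[0],v*hw),(v*hl,k[1]),(v*hl,-k[1]))]
    m=.0025
    I=np.array(pts((hl-m,hw-m)));O=np.array(pts((hl+m,hw+m)))
    C=get_calibration(c);K,R,t=map(np.array,(C["mtx"],C["R"],C["t"]))
    def samp(u,Q):
        d=np.radians(u[2]);e=np.array([np.cos(d),np.sin(d)]);n=np.array([-e[1],e[0]])
        X=np.c_[u[:2]+Q[:,:1]*e+Q[:,1:]*n,np.full(len(Q),z)]
        p=(K@(R@X.T+t.reshape(3,1)));p=(p[:2]/p[2]).T.astype(np.float32)
        return cv2.remap(im,p[:,:1],p[:,1:],cv2.INTER_LINEAR).ravel()
    f=lambda u:-np.mean(np.clip((samp(u,I)-samp(u,O))*(1 if lo else -1),-10,25))
    r=differential_evolution(f,[(q0[0]-.008,q0[0]+.008),(q0[1]-.008,q0[1]+.008),(th0-12,th0+12)],seed=0,popsize=30)
    print(c,name,r.x.round(4),round(r.fun,2))
E
python3 - <<'E'
from fit import *
fit("scene","s6.png",.058,.02,.028,(.5588,.0352),152)
fit("top","t6.png",.058,.02,.028,(.5588,.0352),152)
for c,n in(("scene","s0.png"),("top","t0.png")): fit(c,n,.058,.02,.028,(.6465,.068),69)
# tongue outer part 85 mm long centred 167.5 mm from the axis
d=np.radians(153.4)
q=np.array([.6214,.0039])+.16*np.array([np.cos(d),np.sin(d)])
for c,n in(("scene","s0.png"),("top","t0.png")): fit(c,n,.012,.05,.042,q,153.4,False)
E
```

```text
scene s6.png [5.609000e-01 3.480000e-02 1.516615e+02] -17.04
top t6.png [5.576000e-01 4.000000e-02 1.485787e+02] -13.17
scene s0.png [6.4570e-01 6.6200e-02 6.8376e+01] -25.0
top t0.png [6.4570e-01 6.6200e-02 6.8376e+01] -25.0
scene s0.png [4.781000e-01 7.470000e-02 1.558242e+02] -22.21
top t0.png [4.756000e-01 7.740000e-02 1.563926e+02] -18.84
```

```bash
python3 - <<'E'
from h import *
from scipy.ndimage import map_coordinates
def edges(c,name,ring,d0):
    im=cv2.cvtColor(cv2.imread("pics/"+name),cv2.COLOR_BGR2GRAY).astype(float)
    d=np.radians(d0);e=np.array([np.cos(d),np.sin(d)]);n=np.array([-e[1],e[0]])
    for lab,base,along,out,rng in(("side+",ring,e,n,(-.025,.04)),("side-",ring,e,-n,(-.025,.04)),("end",ring,n,e,(-.034,.034))):
        L=.042 if lab!="end" else .05
        P=[]
        for s in np.linspace(*rng,40):
            k=np.linspace(L-.010,L+.010,81)
            X=[base+along*s+out*v for v in k]
            px=np.array([proj(c,[*x,.012]) for x in X])
            g=map_coordinates(im,[px[:,1],px[:,0]],order=1)
            if g[-1]-g[0]<25: continue
            P.append(X[int(np.argmin(abs(g-(g[0]+g[-1])/2)))])
        if len(P)<10: print(lab,"few");continue
        vx,vy,x,y=cv2.fitLine(np.array(P,np.float32),cv2.DIST_HUBER,0,.01,.01).ravel()
        a=np.degrees(np.arctan2(vy,vx))+(0 if lab!="end" else 90)
        print(c,name,lab,len(P),"angle",round(a%180,2),"offset from ring",round(float(out@(np.array([x,y])-ring)),4))
r=np.array([.4783,.0755])
edges("top","t0.png",r,153.4);edges("scene","s4.png",r,153.4);edges("scene","s0.png",r,153.4)
E
```

```text
Traceback (most recent call last):
  File "h.py", line 8, in proj
    c=get_calibration(cam);K,R,t=map(np.array,(c["mtx"],c["R"],c["t"]));p=K@(R@np.array(X)+t.ravel());return p[:2]/p[2]
ValueError: time passes only in moves, steps and waits
```

```bash
sed -i '2a import bench, functools\nget_calibration=functools.lru_cache(None)(bench.get_calibration)' h.py; cat > ed.py <<'E'
from h import *
from scipy.ndimage import map_coordinates
def edges(c,name,ring,d0):
    im=cv2.cvtColor(cv2.imread("pics/"+name),cv2.COLOR_BGR2GRAY).astype(float)
    d=np.radians(d0);e=np.array([np.cos(d),np.sin(d)]);n=np.array([-e[1],e[0]])
    for lab,along,out,rng,L in(("side+",e,n,(-.025,.04),.042),("side-",e,-n,(-.025,.04),.042),("end",n,e,(-.034,.034),.05)):
        P=[]
        for s in np.linspace(*rng,40):
            X=[ring+along*s+out*v for v in np.linspace(L-.010,L+.010,81)]
            px=np.array([proj(c,[*x,.012]) for x in X])
            g=map_coordinates(im,[px[:,1],px[:,0]],order=1)
            if g[-1]-g[0]>25: P.append(X[int(np.argmin(abs(g-(g[0]+g[-1])/2)))])
        if len(P)<10: print(lab,"few");continue
        vx,vy,x,y=cv2.fitLine(np.array(P,np.float32),cv2.DIST_HUBER,0,.01,.01).ravel()
        a=np.degrees(np.arctan2(vy,vx))+(90 if lab=="end" else 0)
        print(c,name,lab,len(P),"angle",round(a%180,2),"offset",round(float(out@(np.array([x,y])-ring)),4))
r=np.array([.4783,.0755])
edges("top","t0.png",r,153.4);edges("scene","s4.png",r,153.4);edges("scene","s0.png",r,153.4)
E
python3 ed.py
```

```text
top t0.png side+ 40 angle 153.48 offset 0.0432
top t0.png side- 40 angle 153.06 offset 0.0423
top t0.png end 40 angle 153.7 offset 0.0511
scene s4.png side+ 39 angle 153.02 offset 0.0424
scene s4.png side- 40 angle 153.07 offset 0.0415
scene s4.png end 13 angle 152.81 offset 0.0501
scene s0.png side+ 39 angle 152.94 offset 0.0424
scene s0.png side- 40 angle 153.2 offset 0.0428
scene s0.png end 40 angle 152.95 offset 0.0499
```

The plaques sit almost exactly in the predicted outline in front of the loupe (crop about (165,165)). By both knob position and plaque outline the wheel is about 1.6° short, so I'm nudging it.

Emit:
{"name": "move_arm", "arguments": {
  "delta_pos": [
    [0,0.04,0],
    [0,0.045,0],
    [0,0,0],
    [0,0,0],
    [0,0,0]
  ],
  "turn": [0,0,0,0,0]
}}

```text
time: 21.8
ee_pos: [0.586, -0.0641, 0.1029]
tcp_rot: [-3.138, -0.0, 1.101]
wrist_force: [-3.9, 2.2, 9.0]
finger_gap: 0.0266
gripper_force: 45.0
```

```bash
python3 - <<'E'
from fit import *
o=observe();p=o["ee_pos"];v=p[:2]-[.6211,.0034];print(p,o["qvel"].round(4),o["wrist_force"],np.hypot(*v),np.degrees(np.arctan2(v[1],v[0]))%360-90)
a=save("scene","s7.png")
fit("scene","s7.png",.058,.02,.028,(.5588,.0352),152)
im=cv2.cvtColor(a,cv2.COLOR_RGB2GRAY).astype(float)
from scipy.ndimage import map_coordinates
d=np.radians(153.2);e=np.array([np.cos(d),np.sin(d)]);n=np.array([-e[1],e[0]]);c=np.array([.6211,.0034])+.07*e
for name in("s0","s6","s7"):
  im=cv2.cvtColor(cv2.imread(f"pics/{name}.png"),cv2.COLOR_BGR2GRAY).astype(float)
  if name=="s0": dd=np.radians(68.5)
  else: dd=d
  e=np.array([np.cos(dd),np.sin(dd)]);n=np.array([-e[1],e[0]]);c=np.array([.6211,.0034])+.07*e
  for lab,al,out,L,r in(("out",n,e,.02,.022),("s+",e,n,.028,.015),("s-",e,-n,.028,.015)):
    P=[]
    for s in np.linspace(-r,r,30):
        X=[c+al*s+out*k for k in np.linspace(L-.006,L+.006,61)]
        px=np.array([proj("scene",[*x,.058]) for x in X]);g=map_coordinates(im,[px[:,1],px[:,0]],order=1)
        if g[0]-g[-1]>12: P.append(X[int(np.argmin(abs(g-(g[0]+g[-1])/2)))])
    if len(P)<8: print(name,lab,"few");continue
    vx,vy,x,y=cv2.fitLine(np.array(P,np.float32),cv2.DIST_HUBER,0,.01,.01).ravel()
    print(name,lab,len(P),round((np.degrees(np.arctan2(vy,vx))+(90 if lab=="out" else 0))%180,1),round(float(out@(np.array([x,y])-c)),4))
E
```

```text
[ 0.58600957 -0.0640735   0.10290968] [ 0.0025  0.      0.0001  0.0003 -0.001   0.0004] [-3.94148803  2.17751608  8.96025877] 0.07605268431990311 152.52275522129972
scene s7.png [5.614000e-01 3.570000e-02 1.536044e+02] -17.17
s0 out 30 68.9 0.0193
s0 s+ 30 69.2 0.028
s0 s- 30 68.0 0.0271
s6 out 21 151.3 0.0202
s6 s+ 30 152.0 0.0268
s6 s- 30 153.4 0.0296
s7 out 22 152.5 0.02
s7 s+ 30 152.5 0.0283
s7 s- 30 153.5 0.0278
```

Emit:
{"name": "move_arm", "arguments": {
  "delta_pos": [
    [0,0.025,0],
    [0,0,0],
    [0,0,0],
    [0,0,0],
    [0,0,0],
    [0,0,0],
    [0,0,0],
    [0,0,0],
    [0,0,0]
  ],
  "turn": [0,0,0,0,0,0,0,0,0]
}}

```text
time: 22.75
ee_pos: [0.5864, -0.0643, 0.1029]
tcp_rot: [-3.137, -0.0, 1.101]
wrist_force: [-3.8, 2.4, 8.4]
finger_gap: 0.0265
gripper_force: 45.1
```

```bash
python3 - <<'E'
from fit import *
o=observe();p=o["ee_pos"];v=p[:2]-[.6211,.0034];print(p,abs(o["qvel"]).max(),np.degrees(np.arctan2(v[1],v[0]))%360-90)
a=save("scene","s8.png")
fit("scene","s8.png",.058,.02,.028,(.5588,.0352),152)
cv2.imwrite("pics/c8.png",cv2.resize(a[150:300,260:420,::-1],(640,600)))
E
```

```text
[ 0.58641883 -0.06428414  0.10286337] 0.001194569902124163 152.869524780485
scene s8.png [5.59600e-01 3.23000e-02 1.53308e+02] -17.12
```

View pics/c8.png

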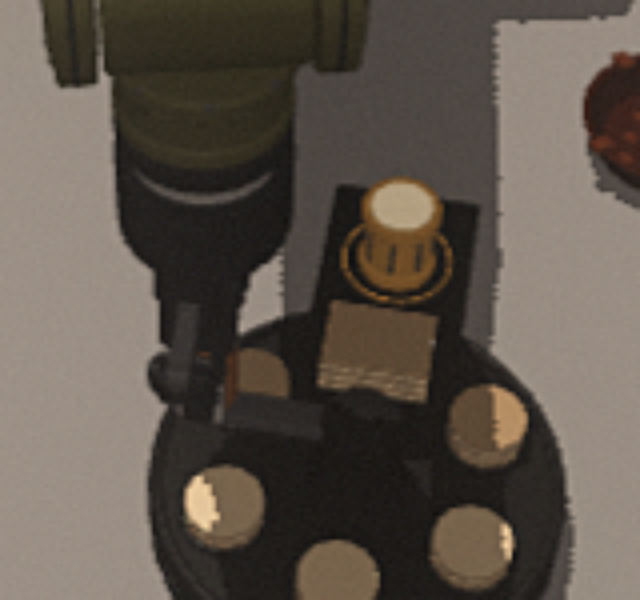

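The loupe stands upright in the ring (crop (400,240)) and the plaques (crop (378,345)) face it squarely. The knob is held and the wheel is at rest, so I'm handing in.

```bash
python3 -c "
from bench import *
print(close_job())"
```

```text
the job is handed in; nothing more can be done
None
```

I handed the job in at about 23 s: the loupe stands upright in the ring, the plaques face it to within about half a degree by my measurements, and the gripper is still holding the knob with the wheel at rest.

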